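Lock the router lift

TASK

Lock the router lift: with the fingertips, push the orange disc round by its white post until its slot lines up with the steel bar, then push the bar by its red tab through the slot until it is fully home, its tab up against the grey guide. Do not lift the bar out of its channel. Leave the tools and other loose things on the table as they are, and finish clear of everything.

Things in the scene. Friction and masses are not known exactly. Their poses are not given: they have to be found in the camera images.
- lock: The lift lock, fixed: an aluminium base plate, 10 mm thick, on the black table. Origin: on the disc's turning axis, at table height; x is the direction in which the bar is to be pushed, z up. The plate reaches from x = -245 to +90 mm, y = -55 to +55 mm. From x = -240 to -72 mm an open channel with rails 22 mm high (above the table; y within 15 mm) holds the bar.
- guide (a point): Top centre of the grey guide that the bar runs through and its tab strikes at the end: two cheeks 40 mm high above the table with a 17 mm gap, lock x -72 to -48 mm, y within 23 mm.
- keeper (a point): Top centre of the grey keeper beyond the disc, 38 mm above the table: a bridge over a 19 mm wide gap, lock x 52 to 74 mm, y within 21 mm.
- disc_center (a point): Centre of the orange disc's top, on the turning axis, 30 mm above the table. Disc 90 mm across, 16 mm thick, with a straight 18 mm slot right through its middle. This frame turns with it: x along the slot. Lined up = x parallel to the lock's x, same or opposite way. Starts 0.5 to 2.64 rad counter-clockwise from the lock's x. Stiff (0.06 N m); stays where left; turns from -0.35 to 3.49 rad.
- disc_post (a point): Centre of the top of the white post on the disc: an upright cylinder 14 mm in diameter, from 30 to 64 mm above the table, 31 mm from the turning axis, at right angles to the slot (on the disc's -y axis). At the start it stands on the keeper's side. About 2 N moves it. The bar's nose enters if the slot is within about 0.1 rad.
- lock_bar: Loose steel bar, 160 x 14 x 16 mm high, about 0.25 kg, lying in the channel, underside 14 mm above the table. Origin in the middle of its underside, x along it towards its rounded nose (the same way as the lock's x), z up. Starts with its origin at lock x = -150 to -135 mm; fully home it is at the lock's origin, where the tab strikes the guide. It slides with 1 to 3 N.
- bar_tab (a point): Middle of the back face (the face to push) of the red tab, an upright plate 36 mm wide, 8 mm thick, at the tail end of the bar, flush with it. It stands from 30 to 72 mm above the table; this point is 54 mm above the table, 80 mm behind the bar's origin.
- bar_nose (a point): Tip of the bar's half-round nose, 80 mm ahead of the bar's origin, 22 mm above the table. Fully home it stands out 6 mm beyond the keeper.
- collet_nut: Loose dark steel ring, 32 mm across, 18 mm high; origin at its underside. To be left alone.
- router_bit: Loose steel router bit standing on its 32 mm wide cutter, 62 mm high; origin at its underside. To be left alone.
- wrench: Loose wrench about 160 mm long, lying flat along its x axis. To be left alone.
- setup_bar: Loose brass bar 90 x 12 x 12 mm, long axis x; origin at its underside. To be left alone.
- push_block: Loose orange push block 160 x 80 mm with a black grip, 53 mm high; origin at its underside. To be left alone.
- glue: Loose white glue bottle, 60 mm across, 160 mm high; origin at its underside. To be left alone.
- offcut: Loose wooden offcut 110 x 50 x 22 mm, long axis x; origin at its underside. To be left alone.
There are look-alikes about, which are no part of the job. Leave any purple or turquoise look-alike of the lock_bar alone.

How it is judged:
On the way, in this order (a step that is already met when the one before it is completed fails the run):
1. the disc's slot is lined up with the bar (within 0.12 rad) (angle between the x axis of disc_center and the x axis of lock, either way round below 0.12 rad), for 0.2 s.
2. the bar is pushed through the slot, fully home (x of lock_bar in the frame of lock above -0.005 m and angle between the x axis of disc_center and the x axis of lock, either way round below 0.12 rad), for 0.2 s.
At the end, for the whole second after the job is handed in: The bar lies at rest in its channel through the slotted disc and the keeper, within 5 mm of fully home; the disc's slot is within 0.12 rad of the bar's direction (all of step 2 and x of lock_bar in the frame of lock below 0.01 m and y of lock_bar in the frame of lock between -0.008 and 0.008 m and height (world z) of lock_bar below 0.02 m and linear speed of lock_bar below 0.01 m/s); the robot touches nothing.
It fails at once if the bar is lifted more than 12 mm (height (world z) of lock_bar above 0.026 m).
It fails at once if a tool or other loose thing on the table is moved more than 20 mm (distance of any of collet_nut, router_bit, wrench, setup_bar, push_block, glue, offcut from where it was at the start of the episode above 0.02 m).
It also fails if it takes over 48 s, if anything falls off the work surface, if the arm or the gripper's body presses on something with over 40 N, if the wrist force passes 120 N, or if a joint passes its speed limit or range.

ROBOT

A 7-joint arm with a two-finger parallel gripper is mounted at the origin on the work surface. World frame = base frame: x ahead of the robot, y to its left, z up, the work surface at z = 0. Lengths are in m, angles in rad, forces in N, time in s.
With the tool pointing down it reaches from about 0.4 to 0.875 m from the base axis. Payload 19.3 kg.
Tool frame: the origin (TCP) lies on the centre line of the jaws, within the pads' length; the fingertips stand 19 mm ahead of it and the grasp point (between the pads) is the TCP (bot.nose_length is the distance from the TCP to the fingertips, in m); y points along the fingers, z is the direction in which the jaws open and shut, and the axes are right-handed (so a half turn about y gives the same grasp; the last joint's range is limited). The gripper opens to 85 mm and grips with 20 to 120 N. Pads are 22 mm wide; open, the fingers measure 114 mm over their backs; the gripper's body (76 mm by 85 mm) begins 54 mm behind the grasp point. The pads swing forward as they close: fully open they stand 13 mm farther back than shut.
Start: joints at [1.075, 0.521, -0.036, 1.599, 0.021, 1.021, -0.113], TCP at [0.258, -0.569, 0.25] pointing down, gripper open.
Joint ranges: [-2.91, 2.91], [-0.3, 2.13], [-1.5, 1.42], [0.17, 2.43], [-1.26, 4.41], [0.16, 1.93], [-2.52, 2.52]. Speed limits (rad/s): [1.89, 1.89, 2.39, 2.39, 3.01, 3.01, 3.01].

INTERFACE

Orientations are given as [roll, pitch, yaw] about the fixed x, y, z axes, in that order (R = Rz(yaw) Ry(pitch) Rx(roll)).
In Python, from workcell import observe, cams, workorder, bot gives the robot as it stands. The module is installed in compiled form; this text tells all that it offers.
- The arm moves only by the tool apply_moves, never from a script. Its arguments are lists of equal length, an entry for each row: "jaw": the opening, from -1 (shut) to 1 (fully open), so that 0 is half open; "translation": the shift along the world's x, y, z in m, a list of three; "angular": the turn, a rotation vector about the world's x, y, z in degrees, a list of three. In form: {"jaw": [jaw, ...], "translation": [[x, y, z], ...], "angular": [[ax, ay, az], ...]}. A call has 1 to 5 rows; each row is the pose to reach, as a shift and turn from the pose commanded when the call began; what a row does not reach only later rows make up. A row lasts 1/10 s, in which the tool goes at most 50 mm and 8.59 degrees, less where a joint would pass 70% of its speed; a pose out of reach is approached as far as the arm can. A call with a gripper value outside its range is refused whole. The fingers move at their own pace and stop on an object; "newtons" is the grip in N (left out, the last holds). Time passes only in rows, so rows that repeat a pose let the fingers close. It gives the time, the measured TCP pose, the force and the opening at its end, in the units of the state.
- observe(): the state, without advancing time (a new reading comes with each control period).
- cams.grab_frame(name): name is "scene" or "top" or "wrist"; returns a dict with "pixels" (420x560x3 uint8, red, green, blue), "mtx" (3x3 intrinsics, pixels), "R" (3x3) and "t" (3): a world point X has camera coordinates R X + t. Camera axes: x right, y down, z forward; pixel columns grow to the right and rows downward; lengths in m; the calibration is good to about 2 mm. A picture is of the moment at which its call begins. There is no depth.
- workorder.job_done(): hands the job in, once; it reports no verdict.
The state is a dict: "clock": time; "qpos": joint angles; "qd": joint speeds; "joint_efforts": joint torques, N m; "position": TCP position; "tool_rot": TCP orientation; "force": force on the tool from outside, world axes, zero at the start; "moment": the same for the moment, N m; "grip_width": finger opening in m.
Only numpy, scipy, OpenCV 4.12 (cv2) and the standard library are available. Lean on these libraries where they do the work, as an engineer would, in place of code of your own. Each camera call takes 0.05 s, during which the arm holds its last target. There are 200 camera calls.

## Working session

There is one attempt and no reset: what is moved stays moved. The work goes in short steps, Python scripts to look and compute and a tool call to move; the robot and the scene stay as the last step left them, time stands still between calls to the robot, and variables do not carry over. Pictures are saved under pics/ and viewed, about 8 in all and at most 12, crops included, and the job is handed in when it is done.

Besides the shell and the picture viewer there is one more tool, called in YAML: its name, and indented under it one key for each argument. apply_moves: Moves the arm, as the interface text tells. Its arguments: {"type":"object","properties":{"jaw":{"type":"array"},"translation":{"type":"array"},"angular":{"type":"array"},"newtons":{"type":"number"}},"required":["jaw","translation","angular"]}

```bash
mkdir -p pics; cat > h.py <<'E'
import numpy as np, cv2, json
from workcell import observe, cams, workorder, bot
def grab(n,fn):
    f=cams.grab_frame(n); cv2.imwrite('pics/%s.png'%fn,f['pixels'][:,:,::-1]); np.savez('pics/%s.npz'%fn,**{k:f[k] for k in('pixels','mtx','R','t')}); return f
def load(fn): return dict(np.load('pics/%s.npz'%fn))
def ray(f,uv):
    d=f['R'].T@np.linalg.inv(f['mtx'])@np.array([*uv,1.]); c=-f['R'].T@f['t']; return c,d
def atz(f,uv,z):
    c,d=ray(f,uv); return c+d*(z-c[2])/d[2]
def proj(f,X):
    p=f['mtx']@(f['R']@np.array(X)+f['t']); return p[:2]/p[2]
def tri(fs,uvs):
    A=np.zeros((3,3));b=np.zeros(3)
    for f,u in zip(fs,uvs):
        c,d=ray(f,u); d=d/np.linalg.norm(d); P=np.eye(3)-np.outer(d,d); A+=P;b+=P@c
    return np.linalg.solve(A,b)
E
python3 - <<'E'
from h import *
a=grab('top','top0');b=grab('scene','scene0')
cv2.imwrite('pics/both0.png',np.vstack([a['pixels'],b['pixels']])[:,:,::-1])
s=observe();print(s['clock'],s['position'],s['tool_rot'],s['force'],s['grip_width'])
E
```

```text
0.1 [ 0.25800239 -0.56898844  0.2497984 ] [-1.57175445e+00 -8.11913288e-05 -2.71585391e+00] [-0.06092424  0.1027575  -1.0364879 ] 0.08577704752486615
```

View pics/top0.png

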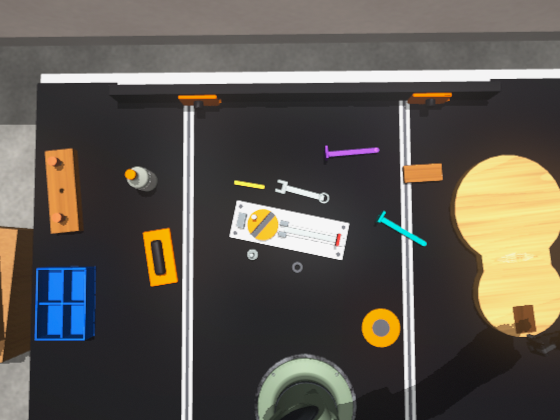

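View pics/scene0.png

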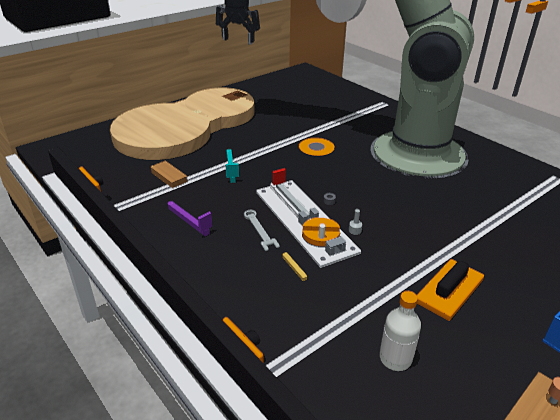

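Top view: the lock's white plate is at about (290,230), with the orange disc at (263,224) and the red tab at (338,240). The look-alikes are the purple bar (350,153), the turquoise bar (402,229) and the flat orange ring (381,328). The lock's own disc and red-tabbed bar fit the description. Next is a close crop from both views to check this.

```bash
python3 - <<'E'
from h import *
a=load('top0');b=load('scene0')
A=cv2.resize(a['pixels'][190:270,220:360],None,fx=5,fy=5,interpolation=cv2.INTER_CUBIC)
B=cv2.resize(b['pixels'][160:272,245:371],None,fx=5,fy=5,interpolation=cv2.INTER_CUBIC)[:, :]
cv2.imwrite('pics/c1.png',A[:,:,::-1]);cv2.imwrite('pics/c2.png',B[:,:,::-1])
for f in(a,b):print(-f['R'].T@f['t'],f['mtx'][0,0]); print(proj(f,[0,0,0]))
E
```

```text
[0.47781047 0.0398139  1.43421835] 489.5706014077175
[305.12512228 405.01119037]
[1.20729707 0.79155729 0.77635001] 514.4271255317267
[417.59034066 151.74844748]
```

View pics/c1.png

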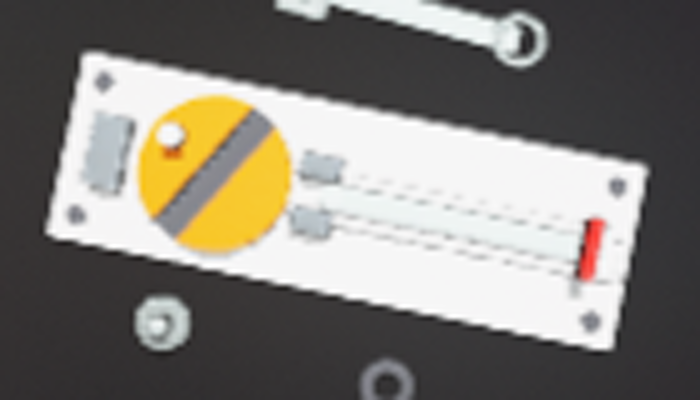

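View pics/c2.png

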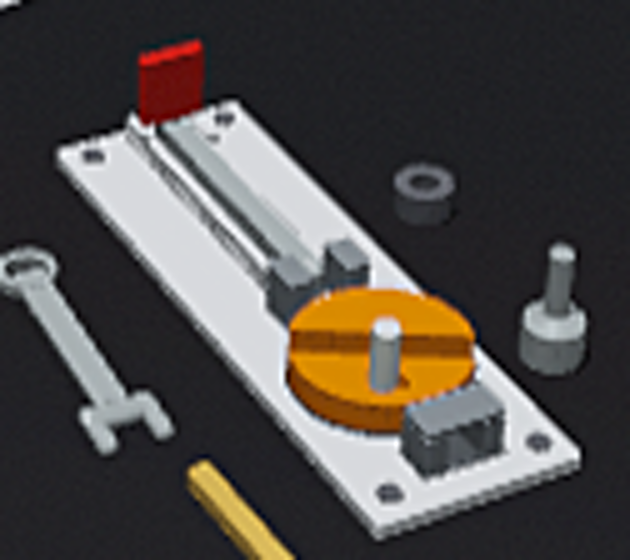

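The crops confirm the choice. Crop 1 shows the plate corners at (85,52), (648,163), (612,350) and (47,236), the disc centre at (215,174), the post top at (171,133) and the red tab at (591,248). Crop 2 shows the post top at (386,326) and the tab's top edge at (138,55) to (203,42).

```bash
python3 - <<'E'
from h import *
a=load('top0');b=load('scene0')
T=lambda u,v:(220+(u+.5)/5-.5,190+(v+.5)/5-.5)
S=lambda u,v:(245+(u+.5)/5-.5,160+(v+.5)/5-.5)
# sub-pixel: blobs in the top view
C=[atz(a,T(*c),.01) for c in[(85,52),(648,163),(612,350),(47,236)]]
SC=[atz(b,S(*c),.01) for c in[(58,152),(235,100),(580,455),(380,530)]]
print(np.round(C,4));print(np.round(SC,4))
for Q in (C,):
    x=(Q[0]-Q[1])+(Q[3]-Q[2]); yaw=np.arctan2(x[1],x[0]); cen=np.mean(Q,0)
    ex=np.array([np.cos(yaw),np.sin(yaw),0]); print('yaw',yaw,'origin',cen+ex*.0775)
print('size',np.linalg.norm(C[0]-C[1]),np.linalg.norm(C[1]-C[2]))
print('post tri',tri([a,b],[T(171,133),S(386,326)]),atz(a,T(171,133),.064),atz(b,S(386,326),.064))
# disc: orange mask
h=cv2.cvtColor(a['pixels'],cv2.COLOR_RGB2HSV);m=cv2.inRange(h,(12,120,120),(32,255,255));m[:,:240]=0;m[:,290:]=0;m[:200]=0;m[250:]=0
p=cv2.findNonZero(m);c,r=cv2.minEnclosingCircle(p);print('disc',c,r,atz(a,c,.03))
# slot direction from crop
s1=atz(a,T(262,113),.03);s2=atz(a,T(172,226),.03);d=s1-s2;print('slot ang',np.arctan2(d[1],d[0]))
h=cv2.cvtColor(a['pixels'],cv2.COLOR_RGB2HSV)
for f,n,roi in((a,'top',(190,270,220,360)),(b,'scene',(160,272,245,371))):
    h=cv2.cvtColor(f['pixels'],cv2.COLOR_RGB2HSV);m=cv2.inRange(h,(0,150,80),(8,255,255))|cv2.inRange(h,(172,150,80),(180,255,255))
    k=np.zeros_like(m);k[roi[0]:roi[1],roi[2]:roi[3]]=m[roi[0]:roi[1],roi[2]:roi[3]]
    if n=='top': k[:,:325]=0
    else: k[190:]=0
    R=cv2.minAreaRect(cv2.findNonZero(k));print(n,R,np.round(cv2.boxPoints(R),1).tolist())
    if n=='top':print('tab top centre',atz(a,R[0],.072))
print('tab corners tri: scene top mid',atz(b,S(170,49),.072))
E
```

```text
[[ 0.5891  0.1962  0.01  ]
 [ 0.5226 -0.1313  0.01  ]
 [ 0.4146 -0.1092  0.01  ]
 [ 0.4818  0.2182  0.01  ]]
[[ 0.5222 -0.1266  0.01  ]
 [ 0.4144 -0.107   0.01  ]
 [ 0.4858  0.22    0.01  ]
 [ 0.5923  0.2002  0.01  ]]
yaw 1.3693858621166408 origin [0.51751855 0.11940179 0.01      ]
size 0.33423827738482176 0.11028030213387452
post tri [0.53892194 0.14214978 0.06299183] [0.53902911 0.14192234 0.064     ] [0.53971011 0.14321524 0.064     ]
disc (262.3776550292969, 224.2047882080078) 15.429363250732422 [0.51743002 0.1198321  0.03      ]
slot ang -0.6760147596573369
top ((337.5961608886719, 239.0192413330078), (2.3533935546875, 10.394155502319336), 11.309932708740234) [[335.3999938964844, 243.89999389648438], [337.5, 233.6999969482422], [339.79998779296875, 234.1999969482422], [337.70001220703125, 244.3000030517578]]
tab top centre [ 0.47416816 -0.09119673  0.072     ]
scene ((279.0, 176.0), (16.0, 12.0), 90.0) [[273.0, 168.0], [285.0, 168.0], [285.0, 184.0], [273.0, 184.0]]
tab corners tri: scene top mid [ 0.47313406 -0.09297381  0.072     ]
```

apply_moves:
  jaw: [-1,-1,-1,-1,-1]
  translation:
    - [0.015,0.04,0]
    - [0.03,0.08,0]
    - [0.045,0.12,0]
    - [0.06,0.16,0]
    - [0.075,0.2,0]
  angular:
    - [0,0,6]
    - [0,0,12]
    - [0,0,18]
    - [0,0,24]
    - [0,0,30]

```text
clock: 0.6
position: [0.3333, -0.3674, 0.2502]
tool_rot: [-1.571, -0.0, -2.188]
force: [0.8, 0.0, 0.5]
grip_width: 0.0124
```

apply_moves:
  jaw: [-1,-1,-1,-1,-1]
  translation:
    - [0.015,0.04,0]
    - [0.03,0.08,0]
    - [0.045,0.12,0]
    - [0.06,0.16,0]
    - [0.075,0.2,0]
  angular:
    - [0,0,6]
    - [0,0,12]
    - [0,0,18]
    - [0,0,24.1]
    - [0,0,24.1]

```text
clock: 1.1
position: [0.4083, -0.1676, 0.2503]
tool_rot: [-1.571, -0.0, -1.768]
force: [0.6, -0.4, -0.2]
grip_width: -0.0004
```

apply_moves:
  jaw: [-1,-1,-1,-1,-1]
  translation:
    - [0.015,0.04,0]
    - [0.03,0.08,0]
    - [0.045,0.12,0]
    - [0.06,0.16,0]
    - [0.075,0.2,0]
  angular:
    - [0,0,0]
    - [0,0,0]
    - [0,0,0]
    - [0,0,0]
    - [0,0,0]

```text
clock: 1.6
position: [0.4834, 0.0324, 0.2502]
tool_rot: [-1.571, -0.0, -1.772]
force: [0.8, -1.1, 0.5]
grip_width: 0.0
```

apply_moves:
  jaw: [-1,-1,-1,-1,-1]
  translation:
    - [0.02,0.04,0]
    - [0.04,0.08,0]
    - [0.06,0.12,-0.02]
    - [0.071,0.139,-0.06]
    - [0.071,0.139,-0.1]
  angular:
    - [0,0,0]
    - [0,0,0]
    - [0,0,0]
    - [0,0,0]
    - [0,0,0]

```text
clock: 2.1
position: [0.5547, 0.1734, 0.1489]
tool_rot: [-1.57, 0.002, -1.768]
force: [1.1, -0.9, -0.8]
grip_width: 0.0001
```

```bash
python3 - <<'E'
from h import *
f=grab('wrist','w1');s=observe();print(s['position'],s['tool_rot'])
o=np.array([.5183,.1205,0]);y=1.3694;ex=np.array([np.cos(y),np.sin(y),0]);ey=np.array([-ex[1],ex[0],0])
for n,p in dict(disc=o+[0,0,.03],post=[.539,.142,.064],keep=o+.063*ex+[0,0,.038],guide=o-.06*ex+[0,0,.04],tip=s['position']-[0,0,.019]).items():print(n,proj(f,p))
E
```

```text
[0.55149771 0.17038843 0.1425957 ] [-1.57751903 -0.00285415 -1.76920737]
disc [244.9962049  277.94799942]
post [264.06989658 268.33109546]
keep [241.99895326 201.2903769 ]
guide [245.49250483 353.25704417]
tip [272.92367855 267.62258276]
```

View pics/w1.png

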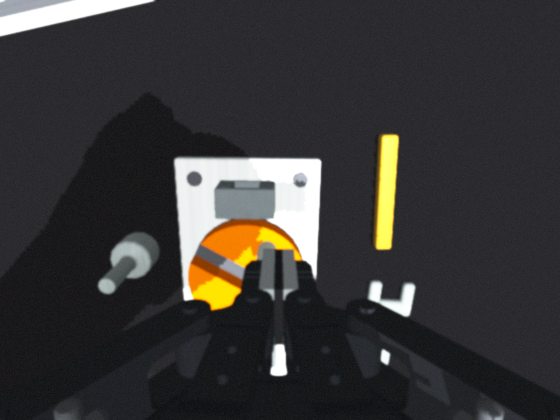

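apply_moves:
  jaw: [-1,-1,-1,-1,-1]
  translation:
    - [0,0,-0.03]
    - [0,0,-0.06]
    - [0,0,-0.08]
    - [0,0,-0.086]
    - [0,0,-0.086]
  angular:
    - [0,0,0]
    - [0,0,0]
    - [0,0,0]
    - [0,0,0]
    - [0,0,0]

```text
clock: 2.65
position: [0.554, 0.1695, 0.0645]
tool_rot: [-1.571, -0.001, -1.772]
force: [-0.3, -0.2, -0.1]
grip_width: 0.0003
```

apply_moves:
  jaw: [-1,-1,-1]
  translation:
    - [0,0,0]
    - [0,0,0]
    - [0,0,0]
  angular:
    - [0,0,0]
    - [0,0,0]
    - [0,0,0]

```text
clock: 2.95
position: [0.5546, 0.1698, 0.0652]
tool_rot: [-1.57, 0.001, -1.772]
force: [1.0, 0.2, -0.7]
grip_width: -0.0004
```

apply_moves:
  jaw: [-1,-1,-1,-1,-1]
  translation:
    - [-0.0014,-0.007,0]
    - [-0.0028,-0.014,0]
    - [-0.004,-0.02,0]
    - [-0.005,-0.025,0]
    - [-0.006,-0.03,0]
  angular:
    - [0,0,0]
    - [0,0,0]
    - [0,0,0]
    - [0,0,0]
    - [0,0,0]

```text
clock: 3.45
position: [0.5561, 0.1473, 0.0664]
tool_rot: [-1.556, 0.019, -1.768]
force: [63.8, 45.8, -49.4]
grip_width: -0.0003
```

apply_moves:
  jaw: [-1,-1,-1,-1]
  translation:
    - [-0.0008,-0.004,0]
    - [-0.0014,-0.007,0]
    - [-0.0014,-0.007,0]
    - [-0.0014,-0.007,0]
  angular:
    - [0,0,0]
    - [0,0,0]
    - [0,0,0]
    - [0,0,0]

```text
clock: 3.85
position: [0.5593, 0.1383, 0.0669]
tool_rot: [-1.549, 0.019, -1.77]
force: [82.7, 29.1, -57.5]
grip_width: -0.0002
```

```bash
python3 - <<'E'
from h import *
a=grab('top','t2');b=grab('scene','s2');s=observe();print(s['clock'],s['position'],s['force'])
A=cv2.resize(a['pixels'][190:270,220:360],None,fx=5,fy=5,interpolation=cv2.INTER_CUBIC)
B=cv2.resize(b['pixels'][200:264,285:371],None,fx=5,fy=5,interpolation=cv2.INTER_CUBIC)
C=np.zeros((400+B.shape[0]-130,700,3),np.uint8);C[:270]=A[60:330];C[270:270+B.shape[0],:B.shape[1]]=B
cv2.imwrite('pics/c3.png',C[:,:,::-1])
E
```

```text
3.95 [0.55935372 0.13824124 0.06693958] [ 82.12865033  29.0030107  -57.26979508]
```

View pics/c3.png

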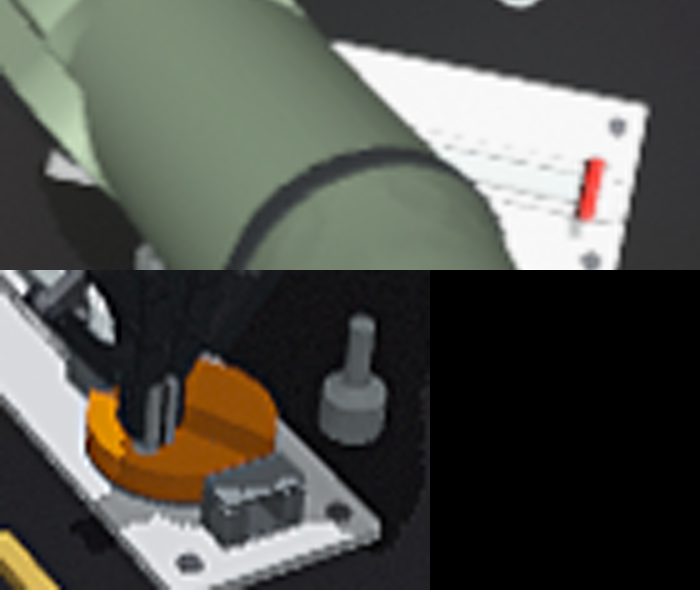

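The 100 N force is far too high, so I'm backing off towards the measured pose first.

apply_moves:
  jaw: [-1,-1,-1]
  translation:
    - [0.006,0.006,0.001]
    - [0.012,0.01,0.003]
    - [0.013,0.012,0.003]
  angular:
    - [0,0,0]
    - [0,0,0]
    - [0,0,0]

```text
clock: 4.25
position: [0.5606, 0.1445, 0.0676]
tool_rot: [-1.57, 0.001, -1.772]
force: [-0.0, -0.7, 0.4]
grip_width: 0.0003
```

```bash
python3 - <<'E'
from h import *
b=grab('scene','s3');w=grab('wrist','w3');s=observe();print(s['clock'],s['position'],s['force'],s['moment'],s['qpos'])
B=cv2.resize(b['pixels'][165:265,270:371],None,fx=4,fy=4,interpolation=cv2.INTER_CUBIC)
W=cv2.resize(w['pixels'][150:350,150:350],None,fx=2,fy=2,interpolation=cv2.INTER_CUBIC)
cv2.imwrite('pics/c4.png',np.hstack([cv2.convertScaleAbs(B,alpha=1.5,beta=20),cv2.convertScaleAbs(W,alpha=1.8,beta=25)[:, :400]])[:,:,::-1])
E
```

```text
4.35 [0.55974647 0.14456336 0.06732323] [3.17888517 2.48938533 0.55543598] [ 0.42795268 -0.87420623  0.04382846] [-0.07115029  0.72637529 -0.406176    1.83655919  0.43753821  0.66770711
 -0.93514609]
```

View pics/c4.png

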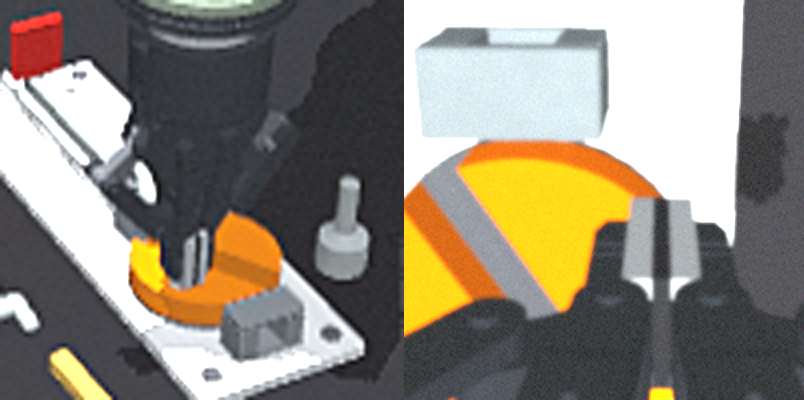

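The wrist view explains it. The fingertips are only about 15 mm wide across the jaws, and they slid past the post on its -y side and wedged. The disc has turned part of the way, to about 0.6 rad. I'll back off, re-centre on the post and push along the arc.

apply_moves:
  jaw: [-1,-1,-1,-1]
  translation:
    - [0.0016,0.0078,0]
    - [-0.005,0.009,0]
    - [-0.011,0.0104,-0.002]
    - [-0.011,0.0104,-0.003]
  angular:
    - [0,0,0]
    - [0,0,0]
    - [0,0,0]
    - [0,0,0]

```text
clock: 4.75
position: [0.5474, 0.1554, 0.064]
tool_rot: [-1.572, -0.001, -1.771]
force: [-0.3, 0.4, 0.1]
grip_width: 0.0003
```

apply_moves:
  jaw: [-1,-1,-1,-1,-1]
  translation:
    - [-0.0008,-0.004,0]
    - [-0.001,-0.008,0]
    - [-0.0006,-0.012,0]
    - [0,-0.015,0]
    - [0,-0.015,0]
  angular:
    - [0,0,0]
    - [0,0,0]
    - [0,0,0]
    - [0,0,0]
    - [0,0,0]

```text
clock: 5.25
position: [0.5496, 0.1398, 0.0646]
tool_rot: [-1.569, 0.001, -1.772]
force: [1.9, 1.7, 1.2]
grip_width: -0.0003
```

```bash
cat > slot.py <<'E'
from h import *
import sys
def slot(f,s):
    # rectify the disc's top plane (z=.03) to a metric map in lock axes, 0.5 mm/px; up=+x, left=+y
    o=np.array([.5183,.1205,.03]);y=1.3694;ex=np.array([np.cos(y),np.sin(y),0]);ey=np.array([-ex[1],ex[0],0])
    L=[(.09,.06),(.09,-.06),(-.06,-.06),(-.06,.06)]
    src=np.float32([proj(f,o+a*ex+b*ey) for a,b in L]);dst=np.float32([((.06-b)*4000,(.09-a)*4000) for a,b in L])
    return cv2.warpPerspective(f['pixels'],cv2.getPerspectiveTransform(src,dst),(480,600))
E
python3 - <<'E'
from slot import *
w=grab('wrist','w4');s=observe();print(s['clock'],s['position'],s['force'])
cv2.imwrite('pics/c5.png',cv2.convertScaleAbs(np.hstack([slot(w,s),np.pad(w['pixels'][150:350,150:350],((0,400),(0,0),(0,0)))]),alpha=1.6,beta=20)[:,:,::-1])
E
```

```text
5.3 [0.5492399  0.13983009 0.0645008 ] [ 1.00859187  1.26141746 -0.09274917]
```

View pics/c5.png

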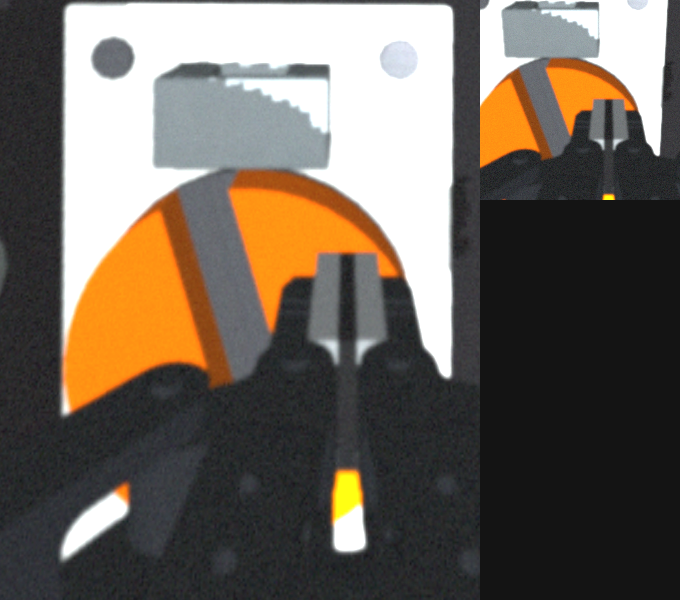

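The rectified view shows the right slot edge running from (228,190) to (271,335), so 0.29 rad is left. That means about 9 mm more in the same direction.

apply_moves:
  jaw: [-1,-1,-1,-1,-1]
  translation:
    - [0.0005,-0.003,0]
    - [0.001,-0.006,0]
    - [0.0014,-0.0085,0]
    - [0.0016,-0.0095,0]
    - [0.0016,-0.0095,0]
  angular:
    - [0,0,0]
    - [0,0,0]
    - [0,0,0]
    - [0,0,0]
    - [0,0,0]

```text
clock: 5.8
position: [0.5502, 0.1303, 0.0642]
tool_rot: [-1.571, -0.0, -1.772]
force: [0.5, 0.4, 0.5]
grip_width: 0.0001
```

```bash
python3 - <<'E'
from slot import *
w=grab('wrist','w5');s=observe();print(s['clock'],s['position'],s['force'])
r=slot(w,s)
# right slot edge: grey->orange transition per row
hsv=cv2.cvtColor(r,cv2.COLOR_RGB2HSV)
P=[]
for y in range(195,300,3):
    o=(hsv[y,:,0]>5)&(hsv[y,:,0]<30)&(hsv[y,:,1]>180)&(hsv[y,:,2]>90)
    runs=np.flatnonzero(np.diff(np.r_[0,o.astype(int),0])); P.append((y,runs.reshape(-1,2).tolist()))
for p in P[::5]:print(p)
cv2.imwrite('pics/c6.png',cv2.convertScaleAbs(r,alpha=1.6,beta=20)[:,:,::-1])
E
```

```text
5.85 [0.54998935 0.13036379 0.06414517] [0.31168337 0.64121717 0.76737117]
(195, [[183, 212], [282, 304]])
(210, [[154, 212], [282, 335]])
(225, [[136, 212], [282, 358]])
(240, [[120, 212], [281, 375]])
(255, [[107, 212], [282, 388]])
(270, [[96, 212], [281, 398]])
(285, [[87, 211], [281, 407]])
```

View pics/c6.png

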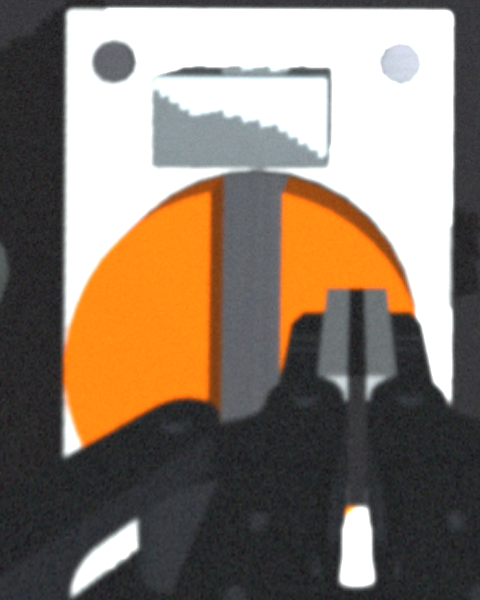

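The slot edges are now vertical, with columns 282 and 212 constant over the rows, so the angle error is at most about 0.01 rad. Next I back away from the post, lift, and go behind the red tab.

apply_moves:
  jaw: [-1,-1,-1,-1,-1]
  translation:
    - [0.0015,0.006,0]
    - [0.002,0.01,0.015]
    - [0.002,0.01,0.055]
    - [0.002,0.01,0.095]
    - [-0.012,-0.03,0.1]
  angular:
    - [0,0,0]
    - [0,0,0]
    - [0,0,0]
    - [0,0,0]
    - [0,0,0]

```text
clock: 6.35
position: [0.5406, 0.1061, 0.1696]
tool_rot: [-1.565, 0.006, -1.765]
force: [1.6, -1.7, 0.6]
grip_width: 0.0001
```

apply_moves:
  jaw: [-1,-1,-1,-1,-1]
  translation:
    - [-0.013,-0.04,0]
    - [-0.026,-0.08,0]
    - [-0.039,-0.12,0]
    - [-0.052,-0.16,0]
    - [-0.065,-0.2,0]
  angular:
    - [0,0,0]
    - [0,0,0]
    - [0,0,0]
    - [0,0,0]
    - [0,0,0]

```text
clock: 6.85
position: [0.4728, -0.1004, 0.1653]
tool_rot: [-1.57, -0.0, -1.771]
force: [1.1, 0.4, 0.7]
grip_width: 0.0002
```

apply_moves:
  jaw: [-1,-1,-1,-1]
  translation:
    - [-0.004,-0.021,0]
    - [-0.004,-0.021,-0.02]
    - [-0.004,-0.021,-0.02]
    - [-0.004,-0.021,-0.02]
  angular:
    - [0,0,0]
    - [0,0,0]
    - [0,0,0]
    - [0,0,0]

```text
clock: 7.25
position: [0.4695, -0.1195, 0.145]
tool_rot: [-1.571, 0.0, -1.77]
force: [-0.4, -0.0, -0.3]
grip_width: 0.0003
```

```bash
python3 - <<'E'
from h import *
w=grab('wrist','w6');t=grab('top','t6');s=observe();p=s['position'];print(s['clock'],p,s['force'])
y=1.3694;ex=np.array([np.cos(y),np.sin(y)]);d=p[:2]-[.5183,.1205];print('lock',d@ex,d@[-ex[1],ex[0]])
A=cv2.resize(t['pixels'][190:270,220:360],None,fx=4,fy=4,interpolation=cv2.INTER_CUBIC)
cv2.imwrite('pics/c7.png',np.vstack([w['pixels'][100:380],A[:300]])[:,:,::-1] if A.shape[1]==560 else A)
E
```

```text
7.35 [ 0.46981468 -0.11951892  0.14518536] [-0.20960692 -0.17453528  0.52857054]
lock -0.24486659993472074 -0.0005074749114043209
```

View pics/c7.png

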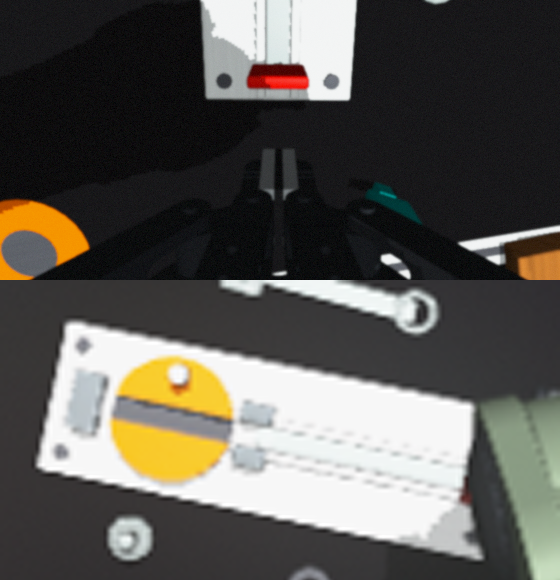

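The tab (column 278) is centred on the fingertips (279), and the top view shows the slot in line with the bar. Descending now.

apply_moves:
  jaw: [-1,-1,-1,-1]
  translation:
    - [0,0,-0.04]
    - [0,0,-0.08]
    - [0,0,-0.089]
    - [0,0,-0.089]
  angular:
    - [0,0,0]
    - [0,0,0]
    - [0,0,0]
    - [0,0,0]

```text
clock: 7.75
position: [0.4691, -0.1196, 0.0551]
tool_rot: [-1.573, 0.0, -1.77]
force: [0.3, -0.8, 0.7]
grip_width: -0.0
```

apply_moves:
  jaw: [-1,-1,-1,-1,-1]
  translation:
    - [0.002,0.0098,0]
    - [0.004,0.0196,0]
    - [0.006,0.0294,0]
    - [0.008,0.0392,0]
    - [0.01,0.049,0]
  angular:
    - [0,0,0]
    - [0,0,0]
    - [0,0,0]
    - [0,0,0]
    - [0,0,0]

```text
clock: 8.25
position: [0.4797, -0.0706, 0.0558]
tool_rot: [-1.57, -0.0, -1.772]
force: [-1.6, -5.0, 5.2]
grip_width: -0.0001
```

apply_moves:
  jaw: [-1,-1,-1,-1,-1]
  translation:
    - [0.002,0.0098,0]
    - [0.004,0.0196,0]
    - [0.006,0.0294,0]
    - [0.008,0.0392,0]
    - [0.01,0.049,0]
  angular:
    - [0,0,0]
    - [0,0,0]
    - [0,0,0]
    - [0,0,0]
    - [0,0,0]

```text
clock: 8.75
position: [0.4895, -0.0217, 0.0555]
tool_rot: [-1.571, -0.0, -1.772]
force: [-0.9, -5.9, 5.9]
grip_width: -0.0003
```

apply_moves:
  jaw: [-1,-1,-1,-1,-1]
  translation:
    - [0.002,0.0098,0]
    - [0.004,0.0196,0]
    - [0.006,0.0294,0]
    - [0.008,0.0392,0]
    - [0.0094,0.046,0]
  angular:
    - [0,0,0]
    - [0,0,0]
    - [0,0,0]
    - [0,0,0]
    - [0,0,0]

```text
clock: 9.25
position: [0.499, 0.0246, 0.0555]
tool_rot: [-1.57, -0.0, -1.771]
force: [0.6, -7.3, 4.9]
grip_width: -0.0
```

apply_moves:
  jaw: [-1,-1,-1]
  translation:
    - [0.0006,0.003,0]
    - [0.0012,0.006,0]
    - [0.0012,0.006,0]
  angular:
    - [0,0,0]
    - [0,0,0]
    - [0,0,0]

```text
clock: 9.55
position: [0.5001, 0.0298, 0.0554]
tool_rot: [-1.571, -0.001, -1.772]
force: [1.2, -6.8, 3.9]
grip_width: -0.0002
```

apply_moves:
  jaw: [-1,-1,-1]
  translation:
    - [0.0002,0.001,0]
    - [0.0004,0.002,0]
    - [0.0004,0.002,0]
  angular:
    - [0,0,0]
    - [0,0,0]
    - [0,0,0]

```text
clock: 9.85
position: [0.5001, 0.0299, 0.0555]
tool_rot: [-1.571, -0.003, -1.773]
force: [-1.0, -17.9, 9.0]
grip_width: 0.0002
```

apply_moves:
  jaw: [-1,-1,-1]
  translation:
    - [0.0002,0.001,0]
    - [0.0004,0.002,0]
    - [0.0004,0.002,0]
  angular:
    - [0,0,0]
    - [0,0,0]
    - [0,0,0]

```text
clock: 10.15
position: [0.5, 0.03, 0.0554]
tool_rot: [-1.572, -0.006, -1.775]
force: [-3.7, -28.6, 15.0]
grip_width: 0.0001
```

The force rises with no motion, so the bar is at a hard stop. I'll back off, lift and check.

apply_moves:
  jaw: [-1,-1,-1,-1,-1]
  translation:
    - [-0.0014,-0.007,0]
    - [-0.004,-0.02,0]
    - [-0.008,-0.04,0.01]
    - [-0.008,-0.04,0.055]
    - [-0.008,-0.04,0.1]
  angular:
    - [0,0,0]
    - [0,0,0]
    - [0,0,0]
    - [0,0,0]
    - [0,0,0]

```text
clock: 10.65
position: [0.4917, -0.0065, 0.1559]
tool_rot: [-1.573, 0.0, -1.772]
force: [0.6, 0.3, 0.8]
grip_width: 0.0001
```

apply_moves:
  jaw: [-1,-1,-1,-1,-1]
  translation:
    - [-0.008,-0.04,0.02]
    - [-0.016,-0.08,0.05]
    - [-0.024,-0.12,0.08]
    - [-0.032,-0.16,0.08]
    - [-0.04,-0.2,0.08]
  angular:
    - [0,0,0]
    - [0,0,0]
    - [0,0,0]
    - [0,0,0]
    - [0,0,0]

```text
clock: 11.15
position: [0.4524, -0.208, 0.2363]
tool_rot: [-1.569, -0.0, -1.771]
force: [2.0, -1.2, -1.9]
grip_width: -0.0002
```

apply_moves:
  jaw: [-1,-1,-1,-1,-1]
  translation:
    - [-0.008,-0.04,0]
    - [-0.016,-0.08,0]
    - [-0.016,-0.08,0]
    - [-0.016,-0.08,0]
    - [-0.016,-0.08,0]
  angular:
    - [0,0,0]
    - [0,0,0]
    - [0,0,0]
    - [0,0,0]
    - [0,0,0]

```text
clock: 11.65
position: [0.4369, -0.2853, 0.2352]
tool_rot: [-1.571, 0.001, -1.77]
force: [0.4, 0.3, 0.6]
grip_width: -0.0001
```

```bash
python3 - <<'E'
from h import *
t=grab('top','t8');b=grab('scene','s8');s=observe();print(s['clock'],s['position'],s['force'],abs(s['qd']).max())
A=cv2.resize(t['pixels'][190:270,220:360],None,fx=4,fy=4,interpolation=cv2.INTER_CUBIC)
B=cv2.resize(b['pixels'][190:260,240:380],None,fx=4,fy=4,interpolation=cv2.INTER_CUBIC)
cv2.imwrite('pics/c8.png',np.vstack([A,B])[:,:,::-1])
h=cv2.cvtColor(t['pixels'],cv2.COLOR_RGB2HSV);m=cv2.inRange(h,(0,150,80),(6,255,255))|cv2.inRange(h,(172,150,80),(180,255,255))
k=np.zeros_like(m);k[200:262,270:350]=m[200:262,270:350];R=cv2.minAreaRect(cv2.findNonZero(k));p=atz(t,R[0],.072);print(R,p)
y=1.3694;ex=np.array([np.cos(y),np.sin(y)]);d=p[:2]-[.5183,.1205];print('tab centre lock',d@ex,'(home -0.076)',d@[-ex[1],ex[0]])
a=load('top0');df=np.abs(a['pixels'].astype(int)-t['pixels']).max(2)
E
```

```text
11.75 [ 0.43709756 -0.2852247   0.23532588] [0.00414117 0.09887489 0.98265584] 0.002881612227544057
((288.1621398925781, 229.5270233154297), (1.8083888292312622, 11.179131507873535), 9.462322235107422) [0.50110467 0.04572965 0.072     ]
tab centre lock -0.0766988185038753 (home -0.076) 0.001890897462178888
```

View pics/c8.png

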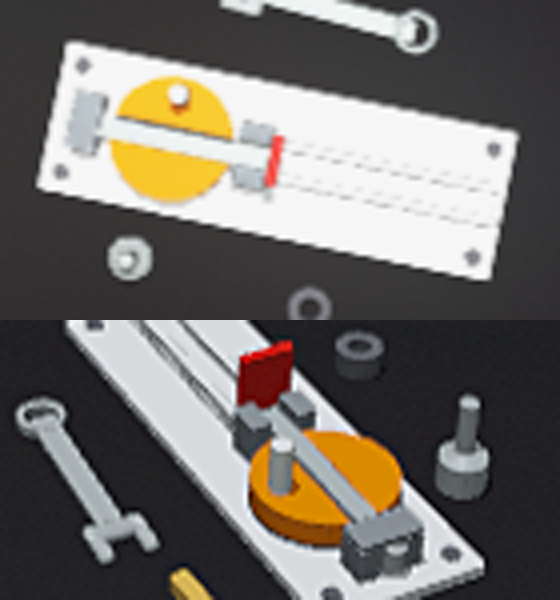

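Both views show the bar through the slot and out beyond the keeper (nose at (400,555)), with the tab against the guide. The loose things are where they were, and the arm is at rest and clear. Handing in.

```bash
python3 -c "
from workcell import workorder
print(workorder.job_done())"
```

```text
the job is handed in; nothing more can be done
None
```

The router lift is locked and the job is handed in: I turned the disc by its post, then pushed the bar by its red tab through the slot to its stop. It reported no verdict.

**Trouble on the way:** my first push on the post missed its centre. The fingertips slid past it and wedged, and the wrist force reached about 105 N (limit 120 N). I backed off, centred on the post again and finished the turn at low force.

**Last checks:**
- **Slot:** before the bar went in, its edges were within about 0.01 rad of the bar's direction. I did not measure the angle again afterwards, but both final views show the bar straight through the slot.
- **Bar:** the force rose to about 30 N with no further motion, so it is at its stop. The camera puts the tab within about 1 mm of home along the bar. It reads 2 mm off sideways, which is about the calibration error.
- **Surroundings:** the arm is at rest and clear of everything. In the views around the lock, the wrench, nut, router bit and brass bar look unmoved. I did not measure them, and I did not re-check the other loose things, which the arm never went near.
- **Time:** the clock stood at 11.75 s of the 48 s allowed at the last check.

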